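# Shut the air valve under the sliding cover

## Robot

A 6-joint arm with a two-finger parallel gripper is mounted at the origin on the work surface. World frame = base frame: x ahead of the robot, y to its left, z up, the work surface at z = 0. Lengths are in m, angles in degrees, forces in N, time in s.
With the tool pointing down it reaches from about 0.275 to 0.75 m from the base axis. Payload 10.2 kg.
Tool frame: the origin (TCP) lies at the very end of the fingers, on their centre line; the grasp point (between the pads) lies 19 mm behind it; y points along the fingers, z is the direction in which the jaws open and shut, and the axes are right-handed (so a half turn about y gives the same grasp; the last joint's range is limited). The gripper opens to 88 mm and grips with 3 to 60 N. Pads are 18 mm wide; open, the fingers measure 123 mm over their backs; the gripper's body (75 mm by 187 mm) begins 45 mm behind the grasp point.
Start: joints at [61.627, 17.928, 85.812, -0, 76.261, -12.8], TCP at [0.141, 0.506, 0.239] pointing down, gripper open.
Joint ranges: [-168.41, 168.41], [-55.51, 124.54], [10.69, 146.95], [-70.63, 250.63], [1, 178], [-165.06, 165.06]. Speed limits (degrees/s): [136.94, 136.94, 172.46, 180, 180, 180].

## Interface

Orientations are given as a 3x3 rotation matrix whose columns are the frame's x, y, z axes.
In Python, from station import sensors, optics, workorder gives the robot as it stands. The module is installed in compiled form; this text tells all that it offers.
- The arm moves only by the shell command python3 -m pendant 'ROWS' [FORCE]. ROWS is JSON, a list of rows, each a list of 3 entries, a list of its own where there are three numbers: the shift along the tool's x, y, z in mm, then the turn, a rotation vector about the tool's x, y, z in rad, then the gripper's target within -1 to 1 (fully open at 1, half-way at 0, shut at -1). A call has 1 to 20 rows; each row is the pose to reach, as a shift and turn from the pose commanded when the call began, along the tool's axes at that moment; what a row does not reach only later rows make up. A row lasts 1/10 s, in which the tool goes at most 50 mm and 8.59 degrees, less where a joint would pass 70% of its speed; a pose out of reach is approached as far as the arm can. A call with a gripper value outside its range is refused whole. The fingers move at their own pace and stop on an object; FORCE is the grip in N (left out, the last holds). Time passes only in rows, so rows that repeat a pose let the fingers close. It gives the time, the measured TCP pose, the force and the opening at its end, in the units of the state.
- sensors.get_obs(): the state, without advancing time (a new reading comes with each control period).
- optics.grab_frame(name): name is "side" or "top" or "wrist"; returns a dict with "color" (420x560x3 uint8, red, green, blue), "fx", "fy", "cx", "cy" (pixels), "rvec" (rotation vector, rad) and "tvec" (3), from world to camera coordinates, as OpenCV has them. Camera axes: x right, y down, z forward; pixel columns grow to the right and rows downward; lengths in m; the calibration is good to about 2 mm. A picture is of the moment at which its call begins. There is no depth.
- workorder.finish_job(): hands the job in, once; it reports no verdict.
The state is a dict: "clock": time; "q": joint angles; "qvel": joint speeds; "joint_efforts": joint torques, N m; "ee_pos": TCP position; "tcp_rot": TCP orientation; "wrist_force": force on the tool from outside, world axes, zero at the start; "torque": the same for the moment, N m; "width": finger opening in m.
Only numpy, scipy, OpenCV 4.12 (cv2) and the standard library are available. Lean on these libraries where they do the work, as an engineer would, in place of code of your own. Each camera call takes 0.05 s, during which the arm holds its last target.

## Task

On the bench stands a steel air-valve box. With closed fingertips, push its sheet-metal cover along its guides by the upright rib, all the way over the closed half of the box so that the valve opening is uncovered; then push the handle that ends in a round disc round to its stop, so that this valve is fully shut. Only push, never lift the cover; leave the plain straight handle and the things standing round the box alone, and finish with the hand clear.

Things in the scene. Friction and masses are not known exactly. Their poses are not given: they have to be found in the camera images.
- box: Fixed open-topped steel box, 242 (its x) x 328 (its y) x 70 mm high, plus guide lips 6 mm thick along both long sides and end stops that rise to 81 mm; it stands on the bench. Origin: centre of its underside; its yaw varies by up to 0.25 rad. The half at its -y is the valve opening (inside 210 mm in x, from y = -152 to -10 mm, floor at 4 mm); the half at its +y is closed by a flat deck just below the rim.
- cover: Loose flat steel cover, 225 (x) x 156 (y) x 4 mm, 0.4 kg, lying on the rim of the box at 70 mm over the bench, between the guides with about 2.5 mm play each side. Origin: centre of its underside; axes parallel to those of the box. At the start it hides the valve opening (centre at about box y = -80 mm). It slides towards the box's +y, about 160 mm in all, to the end stop at the deck's end (cover centre at box y = +82 mm); sliding takes a few N.
- cover_rib (a point): Centre of the upright rib that stands across the middle of the cover: 100 mm long in x, 6 mm thick in y, from 4 to 38 mm over the cover's underside; this point is 21 mm over the underside (91 mm over the bench). Push its -y face towards +y.
- disc_handle (a joint): Angle in rad of the handle to be shut (it ends in a round disc), a quarter-turn handle on an upright pivot. 0 = open, the handle points along the box's +y; it grows as the handle turns clockwise seen from above; 1.57 = fully shut at its stop, the handle points along the box's +x (away from the robot). It starts between 0.05 and 0.4, stays where it is left and takes about 4 N at the disc.
- disc_end (a point): Centre of the round disc at the end of the handle to be shut: black disc 30 mm in diameter, 12 mm thick, spanning 45 to 57 mm over the bench (this point is at 51 mm). It is 46 mm from the pivot; the bar between pivot and disc is 14 mm wide. It is under the cover at the start. Below the handle there is free space down to about 36 mm over the bench, except at the pivot (hub 24 mm in diameter).
- disc_pivot (a point): Point on the pivot axis of that handle, 51 mm over the bench. The two valves stand about 88 mm apart, one nearer the robot and one farther, about at box x = -50 and +38 mm, y = -130 mm; which is which varies.
- plain_handle (a joint): Angle of the other valve's handle, same meaning; starts between 0 and 0.15 and is to be left there.
- plain_end (a point): Point on the other, plain handle: a straight black bar with a square end, 14 mm wide and 12 mm thick, reaching 61 mm from its pivot; this point is 46 mm from the pivot, 51 mm over the bench.
- tape_roll: Bystander: tape roll lying flat, 84 mm in diameter, 24 mm high, on the bench beyond the box's +y end. Origin: centre of its underside.
- jar: Bystander: small closed jar, 56 mm in diameter, 75 mm high, on the bench beyond the box's -y end. Origin: centre of its underside.
- screwdriver: Bystander: screwdriver lying on the bench at the box's far side (+x), roughly along y. Origin: middle of its underside.

How it is judged (in metres and radians):
On the way, in this order (a step that is already met when the one before it is completed fails the run):
1. the cover is slid clear of the valve opening, while the valve is still open (y of cover_rib in the frame of box above 0.06 m and value of joint disc_handle below 1.2 rad), for 0.2 s.
2. the disc handle is pushed shut (value of joint disc_handle above 1.45 rad), for 0.2 s.
At the end, for the whole second after the job is handed in: The cover lies flat on the box's rim, at rest, its centre past box y = 60 mm (opening uncovered); the disc handle stands past 1.45 rad (shut); the plain handle is still open (y of cover_rib in the frame of box above 0.06 m and height (world z) of cover below 0.074 m and angle between cover's own z axis and vertical below 0.04 rad and value of joint disc_handle above 1.45 rad and value of joint plain_handle below 0.45 rad and linear speed of cover below 0.01 m/s); the robot touches nothing.
It fails at once if the cover is lifted off its rim by more than 10 mm or tipped (height (world z) of cover above 0.08 m or angle between cover's own z axis and vertical above 0.12 rad).
It fails at once if the plain handle is moved by more than 15 mm (distance of plain_end from where it was at the start of the episode above 0.015 m).
It fails at once if the tape roll is moved by more than 30 mm (distance of tape_roll from where it was at the start of the episode above 0.03 m).
It fails at once if the jar is moved by more than 30 mm (distance of jar from where it was at the start of the episode above 0.03 m).
It fails at once if the screwdriver is moved by more than 30 mm (distance of screwdriver from where it was at the start of the episode above 0.03 m).
It also fails if it takes over 48 s, if anything falls off the work surface, if the arm or the gripper's body presses on something with over 40 N, if the wrist force passes 120 N, or if a joint passes its speed limit or range.

## Working session

There is one attempt and no reset: what is moved stays moved. The work goes in short steps, Python scripts to look and compute and a shell command to move; the robot and the scene stay as the last step left them, time stands still between calls to the robot, and variables do not carry over. Pictures are saved under pics/ and viewed, and the job is handed in when it is done.

```bash
mkdir -p pics
cat > h.py <<'E'
import numpy as np, cv2
from station import sensors, optics, workorder
def grab(n,fn):
    f=optics.grab_frame(n); cv2.imwrite('pics/'+fn+'.png',f['color'][:,:,::-1]); 
    np.savez('pics/'+fn+'.npz',**f); return f
def load(fn): return dict(np.load('pics/'+fn+'.npz'))
def ray(f,u,v,z):
    R=cv2.Rodrigues(np.array(f['rvec'],float))[0]; t=np.array(f['tvec'],float).ravel()
    c=-R.T@t; d=R.T@np.array([(u-f['cx'])/f['fx'],(v-f['cy'])/f['fy'],1.])
    return c+d*(z-c[2])/d[2]
def proj(f,P):
    R=cv2.Rodrigues(np.array(f['rvec'],float))[0]; t=np.array(f['tvec'],float).ravel()
    p=R@np.array(P,float)+t; return f['fx']*p[0]/p[2]+f['cx'],f['fy']*p[1]/p[2]+f['cy']
def st():
    o=sensors.get_obs(); print(o['clock'],np.round(o['ee_pos'],4),'\n',np.round(o['tcp_rot'],3),o['width'],np.round(o['wrist_force'],1),np.round(o['q'],1))
E
python3 - <<'E'
from h import *
st()
for n in('top','side','wrist'):
    f=grab(n,n+'0'); R=cv2.Rodrigues(np.array(f['rvec'],float))[0]; print(n,f['fx'],f['cx'],f['cy'],-R.T@np.array(f['tvec']).ravel())
E
```

```text
0.0 [0.1408 0.5055 0.2382] 
 [[ 0.963 -0.001  0.268]
 [-0.268 -0.001  0.963]
 [-0.    -1.    -0.001]] 0.08788842718372901 [ 0.1 -0.2 -0.2] [ 61.6  18.   85.9  -0.   76.3 -12.8]
top 468.8492261866408 280.96440368873965 206.7468831270484 [0.40988468 0.05726462 1.04788358]
side 480.32622157033944 281.83609108393046 209.70153504002417 [ 0.12075587 -0.63772352  0.90304071]
wrist 297.24539691192035 275.574072272933 212.45383193422205 [0.07711096 0.52338793 0.38410177]
```

View pics/top0.png

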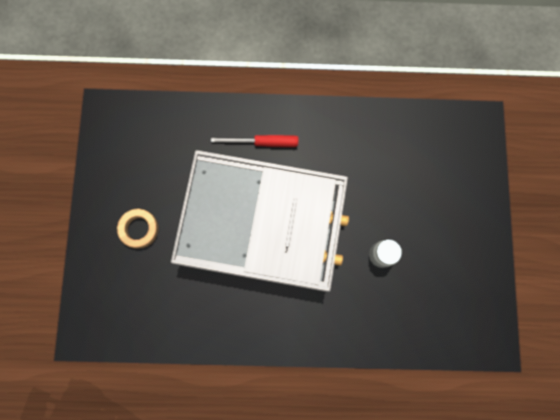

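View pics/side0.png

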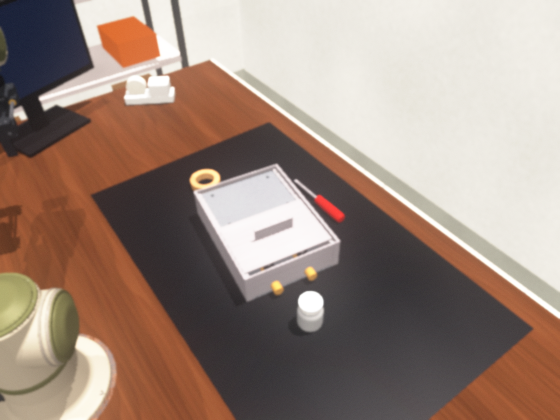

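View pics/wrist0.png

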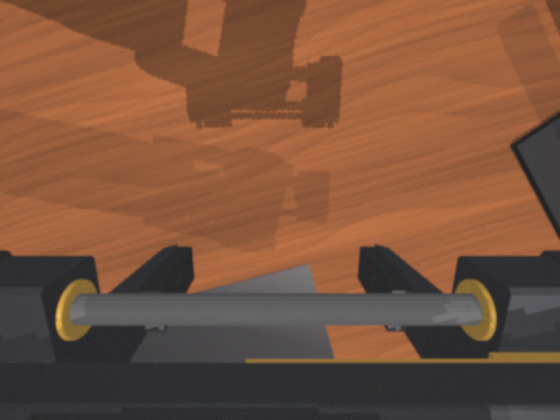

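Top view: box corners are near (197,152), (347,178), (331,290) and (172,263). The rib runs about (295,200) to (287,252). The tape roll is at (137,228), the jar at (387,253) and the screwdriver at (255,141). I'll enlarge it.

Run:
```python
from h import *
f=load('top0'); c=f['color'][140:300,160:360]
cv2.imwrite('pics/c0.png',cv2.resize(c,None,fx=4,fy=3.75 if 0 else 3.75,interpolation=cv2.INTER_CUBIC)[:,:,::-1])
g=f['color'].astype(int); m=((g.min(2)>95)&(g.max(2)-g.min(2)<50)).astype(np.uint8)
m[:100]=0; m[320:]=0
cs=cv2.findContours(m,cv2.RETR_EXTERNAL,cv2.CHAIN_APPROX_NONE)[0]
b=max(cs,key=cv2.contourArea); 
ap=cv2.approxPolyDP(cv2.convexHull(b),6,True)[:,0]; print(ap.tolist())
for p in ap: print(np.round(ray(f,*p,0.076),4))
w=np.array([ray(f,*p[0],0.076)[:2] for p in b],np.float32)
r=cv2.minAreaRect(w*1000); print(r)
```

```text
[[195, 150], [348, 177], [329, 291], [170, 261]]
[0.7114 0.234  0.076 ]
[ 0.6614 -0.0959  0.076 ]
[ 0.4202 -0.0568  0.076 ]
[0.4724 0.2711 0.076 ]
((566.936767578125, 87.81233978271484), (336.087646484375, 249.54808044433594), 81.41127014160156)
```

View pics/c0.png

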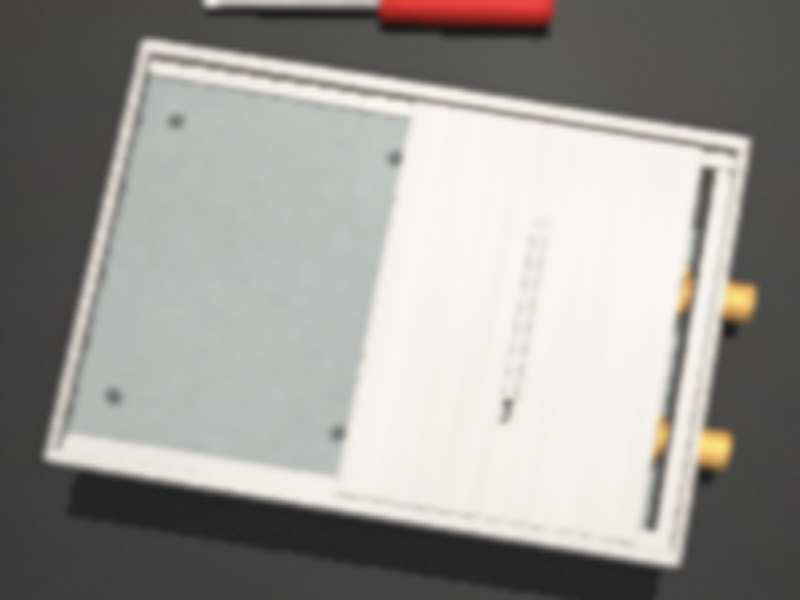

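```bash
cat >> h.py <<'E'
YAW=-0.152; C=np.array([0.567,0.088])
def setbox(c,y):
    global C,YAW; C=np.array(c);YAW=y
def b2w(x,y): 
    c,s=np.cos(YAW),np.sin(YAW); return C+np.array([c*x-s*y,s*x+c*y])
def w2b(p):
    c,s=np.cos(YAW),np.sin(YAW); d=np.array(p[:2])-C; return np.array([c*d[0]+s*d[1],-s*d[0]+c*d[1]])
def goto(bx,by,z,phi=0):
    "tool shift [mm] and rotvec for TCP at box (bx,by), z, jaw axis at box-yaw phi from box y"
    from scipy.spatial.transform import Rotation as R
    o=sensors.get_obs(); T=np.array(o['tcp_rot']); p=np.array(o['ee_pos'])
    w=b2w(bx,by); a=YAW+phi; c,s=np.cos(a),np.sin(a)
    D=np.array([[c,0,-s],[s,0,c],[0,-1,0]])
    print('shift',np.round(1000*T.T@(np.array([*w,z])-p),1),'rot',np.round(R.from_matrix(T.T@D).as_rotvec(),4),'now box',np.round(w2b(p),4),p[2])
E
python3 - <<'E'
from h import *
f=load('top0')
for u,v in((545,220),(508,410)):
    p=ray(f,160+u/4,140+v/3.75,.106); print('ribtop',p,w2b(p))
for u,v,z in((705,150,.074),(640,540,.074),(412,108,.074),(340,480,.074),(737,300,.03),(715,450,.03)):
    p=ray(f,160+u/4,140+v/3.75,z); print(np.round(p,4),w2b(p).round(4))
# side view rib & corner check
s=load('side0')
for q in ((0,-.08,.108),(-.121,-.164,.081),(.121,-.164,.081),(-.121,.164,.081),(.121,.164,.081)):
    P=[*b2w(q[0],q[1]),q[2]]; print(q,np.round(proj(f,P),1),np.round(proj(s,P),1))
cv2.imwrite('pics/s0.png',cv2.resize(s['color'][150:310,180:360],None,fx=4,fy=3.75,interpolation=cv2.INTER_CUBIC)[:,:,::-1])
goto(0,-.135,.16)
E
```

```text
ribtop [0.60466787 0.01531644 0.106     ] [ 0.04823898 -0.06614204]
ribtop [0.50016637 0.03185201 0.106     ] [-0.05756139 -0.06562025]
[ 0.6546 -0.071   0.074 ] [ 0.1106 -0.1439]
[ 0.4339 -0.0384  0.074 ] [-0.1124 -0.1451]
[0.6746 0.0865 0.074 ] [0.1066 0.0148]
[0.4624 0.1166 0.074 ] [-0.1077  0.0125]
[ 0.5755 -0.0948  0.03  ] [ 0.0361 -0.1794]
[ 0.4874 -0.0829  0.03  ] [-0.0528 -0.181 ]
(0, -0.08, 0.108) [299.  222.6] [276.9 227.3]
(-0.121, -0.164, 0.081) [328.8 289.8] [244.5 279.5]
(0.121, -0.164, 0.081) [346.8 176.2] [340.  240.8]
(-0.121, 0.164, 0.081) [170.8 261. ] [193.7 191. ]
(0.121, 0.164, 0.081) [195.7 149.3] [276.7 163.8]
shift [ 538.7   78.6 -421.8] rot [ 0.0009 -0.1198 -0.0003] now box [-0.4844  0.3482] 0.23832386855766718
```

View pics/s0.png

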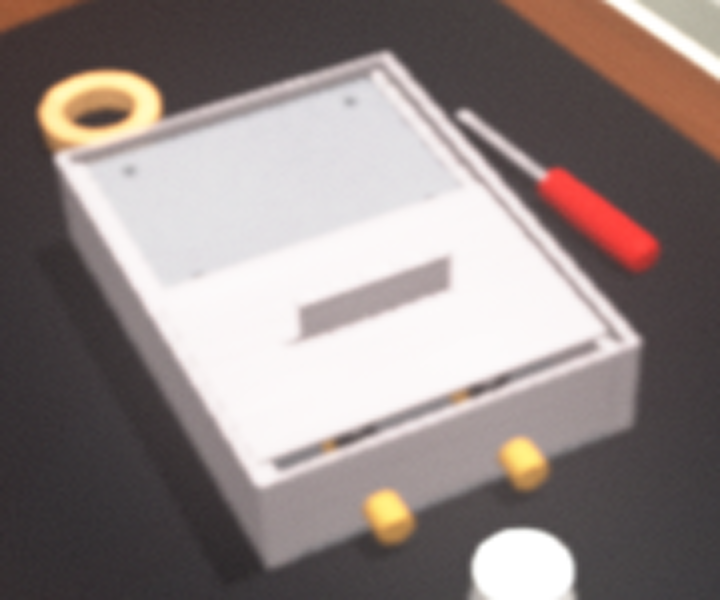

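The cover's edges and rib put its centre at box y ≈ -0.066. Box corners agree in both views to within about 2 px. Next I move above the -y side of the rib with the fingers closing.

```bash
python3 -m pendant '[[[60,0,-45],[0,-0.02,0],-1],[[100,0,-80],[0,-0.04,0],-1],[[140,0,-110],[0,-0.06,0],-1],[[180,0,-140],[0,-0.08,0],-1],[[220,0,-170],[0,-0.1,0],-1],[[260,10,-200],[0,-0.12,0],-1],[[300,20,-230],[0,-0.12,0],-1],[[340,30,-260],[0,-0.12,0],-1],[[380,40,-290],[0,-0.12,0],-1],[[420,50,-320],[0,-0.12,0],-1],[[460,60,-350],[0,-0.12,0],-1],[[500,70,-380],[0,-0.12,0],-1],[[537,79,-412],[0,-0.12,0],-1],[[537,79,-412],[0,-0.12,0],-1],[[537,79,-412],[0,-0.12,0],-1],[[537,79,-412],[0,-0.12,0],-1]]' 50
python3 - <<'E'
from h import *
st(); goto(0,-.125,.086); grab('wrist','w1'); grab('side','s1'); grab('top','t1')
E
```

```text
clock: 1.75
ee_pos: [0.5473, -0.0354, 0.1592]
tcp_rot: [[0.988, -0.001, 0.152], [-0.152, 0.001, 0.988], [-0.001, -1.0, 0.0]]
wrist_force: [0.3, 0.2, -0.7]
width: 0.0003
1.75 [ 0.5473 -0.0354  0.1592] 
 [[ 0.988 -0.001  0.152]
 [-0.152  0.001  0.988]
 [-0.001 -1.     0.   ]] 0.0003472985126821311 [ 0.3  0.2 -0.7] [-15.9  25.1  88.    0.   67.  -97.2]
shift [ 0.8 73.2 -0.1] rot [-0.0004 -0.0007 -0.0013] now box [-0.0007 -0.1249] 0.15921036214326115
```

View pics/w1.png

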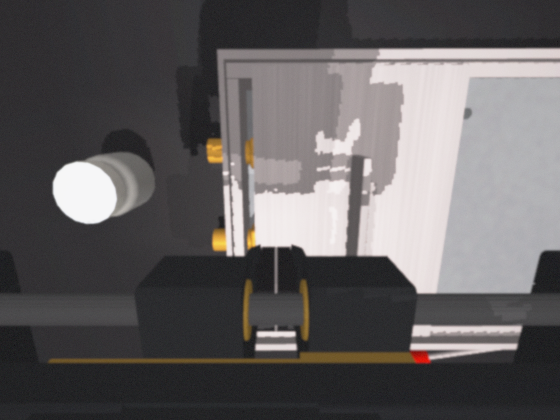

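View pics/s1.png

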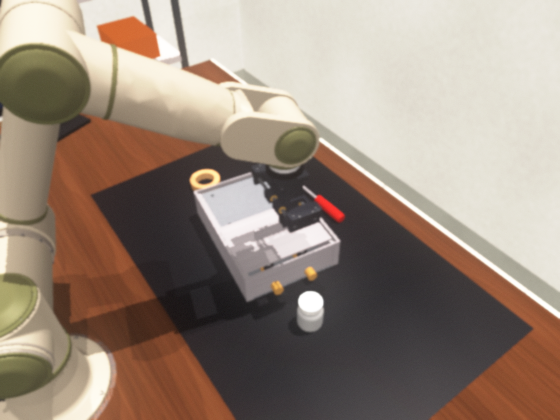

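Wrist view: the closed fingers (col ~276) stand on the -y side of the rib (col ~357). I'll lower them and push.

```bash
python3 -m pendant '[[[0,25,0],[0,0,0],-1],[[0,50,0],[0,0,0],-1],[[0,65,0],[0,0,0],-1],[[0,72,0],[0,0,0],-1],[[0,72,0],[0,0,0],-1],[[0,72,10],[0,0,0],-1],[[0,72,18],[0,0,0],-1],[[0,72,24],[0,0,0],-1],[[0,72,30],[0,0,0],-1],[[0,72,36],[0,0,0],-1],[[0,72,42],[0,0,0],-1],[[0,72,48],[0,0,0],-1],[[0,72,54],[0,0,0],-1],[[0,72,60],[0,0,0],-1]]' 60
python3 - <<'E'
from h import *
st(); print(w2b(sensors.get_obs()['ee_pos'])); grab('wrist','w2')
E
```

```text
clock: 3.3
ee_pos: [0.5568, 0.0243, 0.0878]
tcp_rot: [[0.988, 0.0, 0.151], [-0.151, -0.0, 0.988], [0.0, -1.0, -0.0]]
wrist_force: [-0.8, -2.9, 0.0]
width: 0.0005
3.3 [0.5568 0.0243 0.0878] 
 [[ 0.988  0.     0.151]
 [-0.151 -0.     0.988]
 [ 0.    -1.    -0.   ]] 0.0005016674734481534 [-0.8 -2.9  0. ] [ -9.5  31.1  90.5  -0.   58.4 -90.8]
[-0.00042444 -0.06450398]
```

View pics/w2.png

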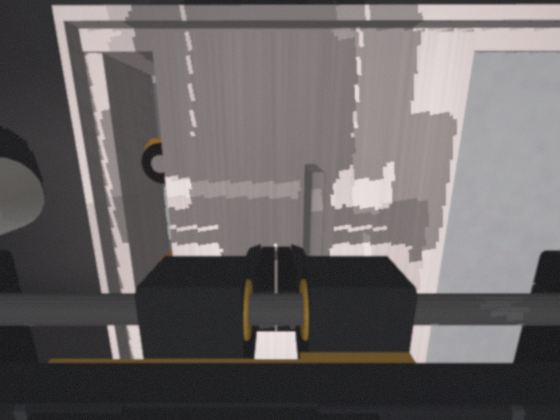

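The cover is sliding at about 3 N, with the rib (col ~313) against the fingers. I'll keep pushing.

```bash
python3 -m pendant '[[[0,0,6],[0,0,0],-1],[[0,0,12],[0,0,0],-1],[[0,0,18],[0,0,0],-1],[[0,0,24],[0,0,0],-1],[[0,0,30],[0,0,0],-1],[[0,0,36],[0,0,0],-1],[[0,0,42],[0,0,0],-1],[[0,0,48],[0,0,0],-1],[[0,0,54],[0,0,0],-1],[[0,0,60],[0,0,0],-1],[[0,0,66],[0,0,0],-1],[[0,0,72],[0,0,0],-1],[[0,0,78],[0,0,0],-1],[[0,0,84],[0,0,0],-1],[[0,0,90],[0,0,0],-1],[[0,0,96],[0,0,0],-1],[[0,0,102],[0,0,0],-1],[[0,0,106],[0,0,0],-1],[[0,0,108],[0,0,0],-1]]'
python3 - <<'E'
from h import *
print(w2b(sensors.get_obs()['ee_pos'])); grab('wrist','w3')
E
```

```text
clock: 5.25
ee_pos: [0.5731, 0.1312, 0.0877]
tcp_rot: [[0.989, 0.0, 0.151], [-0.151, -0.0, 0.989], [0.0, -1.0, -0.0]]
wrist_force: [-0.5, -2.6, 1.0]
width: 0.0005
[-0.00053149  0.04358798]
```

View pics/w3.png

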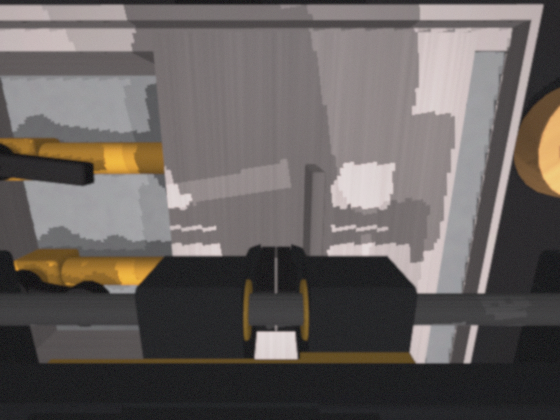

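The plain bar (~(40,168)) belongs to the near valve and the disc handle is the far one. About 18 mm of travel is left.

```bash
python3 -m pendant '[[[0,0,3],[0,0,0],-1],[[0,0,6],[0,0,0],-1],[[0,0,9],[0,0,0],-1],[[0,0,12],[0,0,0],-1],[[0,0,14],[0,0,0],-1],[[0,0,16],[0,0,0],-1],[[0,0,16],[0,0,0],-1]]'
python3 - <<'E'
from h import *
print(w2b(sensors.get_obs()['ee_pos']));
E
```

```text
clock: 6.0
ee_pos: [0.5755, 0.147, 0.0877]
tcp_rot: [[0.989, 0.0, 0.151], [-0.151, 0.0, 0.989], [0.0, -1.0, 0.0]]
wrist_force: [0.2, -0.1, -0.4]
width: 0.0002
[-0.00054681  0.05955926]
```

```bash
python3 -m pendant '[[[0,0,1],[0,0,0],-1],[[0,0,2],[0,0,0],-1],[[0,0,3],[0,0,0],-1],[[0,0,3],[0,0,0],-1]]'
python3 - <<'E'
from h import *
print(w2b(sensors.get_obs()['ee_pos']),sensors.get_obs()['wrist_force'])
E
```

```text
clock: 6.4
ee_pos: [0.5759, 0.1496, 0.0877]
tcp_rot: [[0.988, -0.0, 0.151], [-0.151, 0.0, 0.988], [-0.0, -1.0, 0.0]]
wrist_force: [-0.1, -0.1, 0.6]
width: 0.0003
[-0.00052784  0.06227425] [-0.10973421 -0.08139831  0.60776626]
```

Run:
```python
from h import *
grab('wrist','w4');grab('side','s4')
```

```text
(no output)
```

View pics/w4.png

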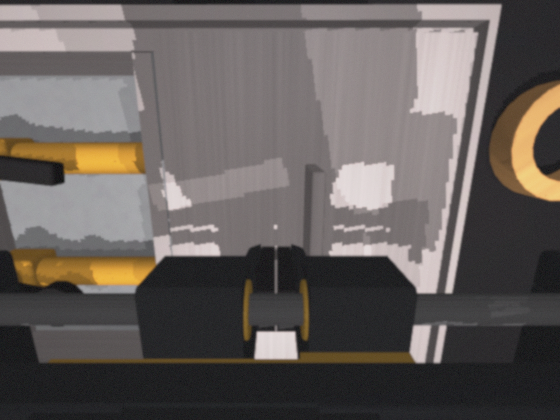

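View pics/s4.png

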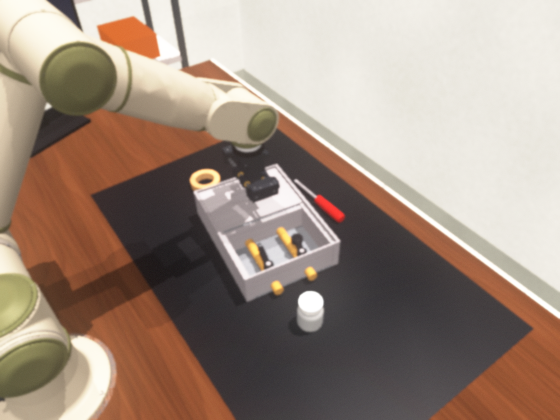

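The cover is at the end stop: the gap on the right is gone and the opening is uncovered. I'll back off, rise and look at the valves.

```bash
python3 -m pendant '[[[0,0,-8],[0,0,0],-1],[[0,0,-15],[0,0,0],-1],[[0,-30,-25],[0,0,0],-1],[[0,-60,-40],[0,0,0],-1],[[20,-90,-70],[0,0,0],-1],[[50,-110,-100],[0,0,0],-1],[[80,-110,-130],[0,0,0],-1],[[110,-110,-160],[0,0,0],-1],[[110,-110,-160],[0,0,0],-1],[[110,-110,-160],[0,0,0],-1]]'
python3 - <<'E'
from h import *
st()
for n in('wrist','side','top'): grab(n,n[0]+'5')
f=load('t5'); cv2.imwrite('pics/t5c.png',cv2.resize(f['color'][140:300,160:360],None,fx=4,fy=3.75,interpolation=cv2.INTER_CUBIC)[:,:,::-1])
f=load('s5'); cv2.imwrite('pics/s5c.png',cv2.resize(f['color'][150:310,180:360],None,fx=4,fy=3.75,interpolation=cv2.INTER_CUBIC)[:,:,::-1])
E
```

```text
clock: 7.5
ee_pos: [0.6602, -0.026, 0.1971]
tcp_rot: [[0.988, -0.001, 0.153], [-0.153, 0.001, 0.988], [-0.001, -1.0, 0.0]]
wrist_force: [-0.5, 0.2, 0.7]
width: 0.0005
7.5 [ 0.6602 -0.026   0.1971] 
 [[ 0.988 -0.001  0.153]
 [-0.153  0.001  0.988]
 [-0.001 -1.     0.   ]] 0.0005299427284002161 [-0.5  0.2  0.7] [-12.4  37.2  62.5   0.   80.3 -93.6]
```

View pics/w5.png

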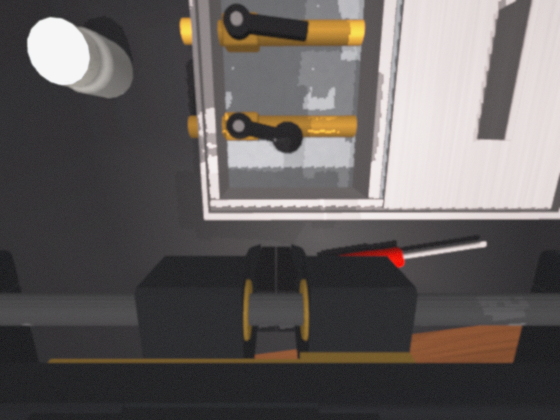

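View pics/t5c.png

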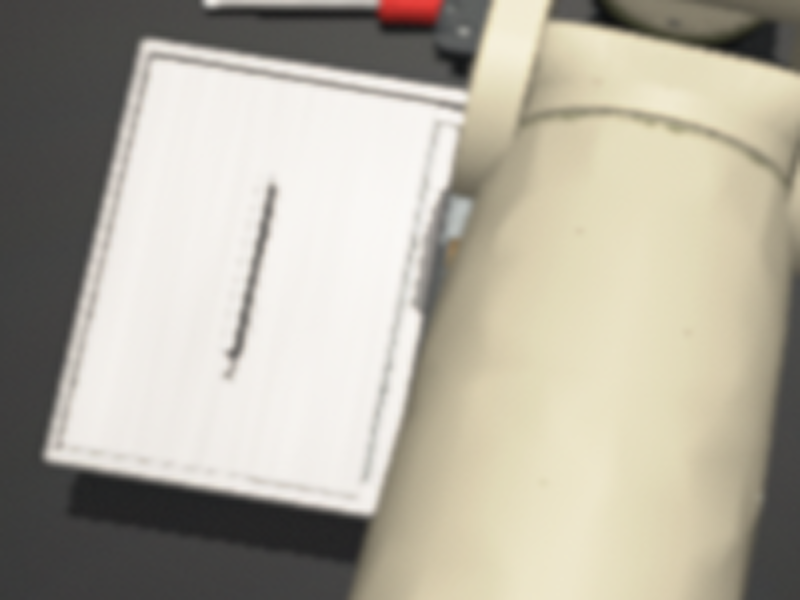

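View pics/s5c.png

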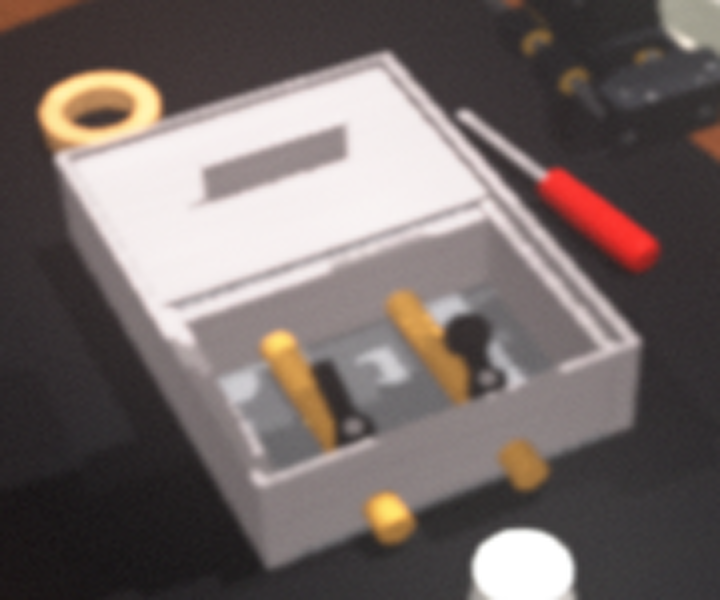

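Wrist view: disc handle has its pivot at (239,126) and disc at (287,137). The plain handle runs from pivot (237,21) to (305,28). In the side crop the disc is at (467,333) and its pivot at (487,378). The cover is fully over.

Run:
```python
from h import *
w=load('w5'); s=load('s5')
for n,u,v,z in(('piv',239,126,.057),('disc',287,137,.057),('ppiv',237,21,.057),('pend',305,28,.057)):
    p=ray(w,u,v,z); print('w',n,p.round(4),w2b(p).round(4))
for n,u,v,z in(('piv',487,378,.060),('disc',467,333,.057),('ppiv',355,427,.06),('rib top',275,148,.108)):
    p=ray(s,180+u/4,150+v/3.75,z); print('s',n,p.round(4),w2b(p).round(4))
goto(.012,-.08,.12)
```

```text
w piv [ 0.584  -0.0487  0.057 ] [ 0.0375 -0.1326]
w disc [ 0.6005 -0.0063  0.057 ] [ 0.0474 -0.0881]
w ppiv [ 0.4995 -0.0346  0.057 ] [-0.0482 -0.1314]
w pend [0.5136 0.0218 0.057 ] [-0.0428 -0.0735]
s piv [ 0.5834 -0.0494  0.06  ] [ 0.037  -0.1333]
s disc [ 0.5988 -0.0096  0.057 ] [ 0.0462 -0.0917]
s ppiv [ 0.4989 -0.036   0.06  ] [-0.0485 -0.1329]
s rib top [0.5751 0.1603 0.108 ] [-0.0029  0.0727]
shift [-96.9  78.   17. ] rot [-0.0003  0.0014 -0.0001] now box [ 0.1089 -0.0969] 0.19796238736030275
```

Both views agree: pivot at box (37, -133) mm and disc at (47, -90), so the angle is about 0.22 rad and the radius about 45 mm (given: 46). I'll go down into the gap on the disc's -x side.

```bash
python3 -m pendant '[[[-30,20,5],[0,0,0],-1],[[-60,45,10],[0,0,0],-1],[[-85,65,14],[0,0,0],-1],[[-100,78,16],[0,0,0],-1],[[-101,90,16],[0,0,0],-1],[[-101,110,16],[0,0,0],-1],[[-101,130,16],[0,0,0],-1],[[-101,145,16],[0,0,0],-1],[[-101,151,16],[0,0,0],-1],[[-101,151,16],[0,0,0],-1]]'
python3 - <<'E'
from h import *
goto(.008,-.0806,.046); grab('wrist','w6');f=grab('side','s6')
cv2.imwrite('pics/s6c.png',cv2.resize(f['color'][150:310,180:360],None,fx=4,fy=3.75,interpolation=cv2.INTER_CUBIC)[:,:,::-1])
E
```

```text
clock: 8.65
ee_pos: [0.5632, 0.006, 0.0464]
tcp_rot: [[0.989, -0.0, 0.151], [-0.151, 0.0, 0.989], [-0.0, -1.0, 0.0]]
wrist_force: [0.5, 0.7, 0.4]
width: 0.0005
shift [-0.7  0.4  1. ] rot [-0.      0.0006 -0.0004] now box [ 0.0087 -0.0816] 0.046380093729104364
```

View pics/w6.png

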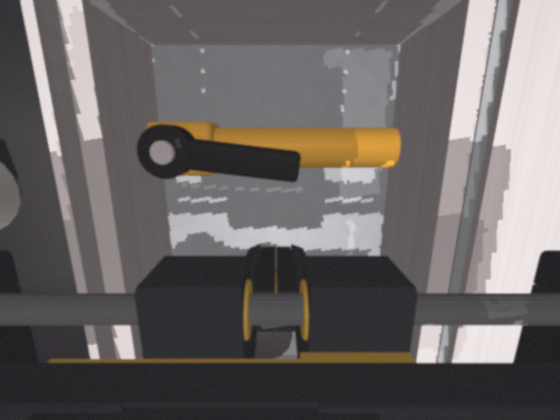

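View pics/s6c.png

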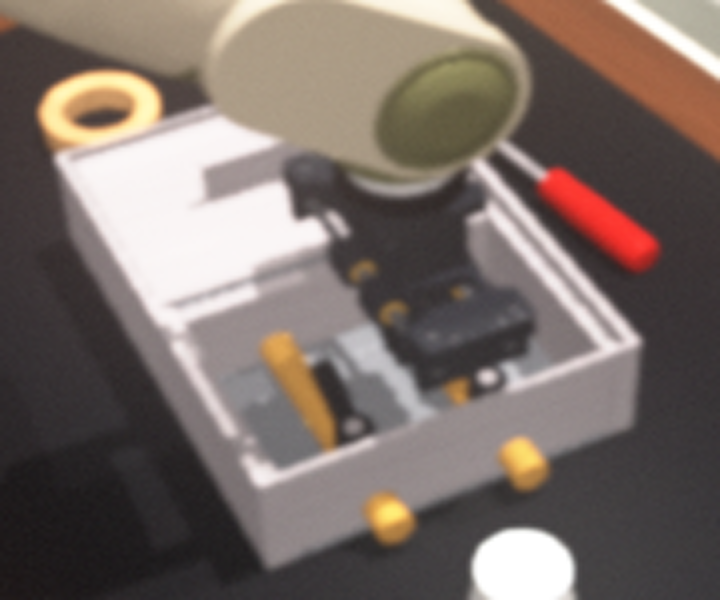

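The fingertips are inside the box between the handles, clear of both. The plain handle is untouched at (165,150)–(298,165) in the wrist view. Now the arc push.

```bash
python3 -m pendant '[[[5,0,1],[0,0,0],-1],[[10,0,1],[0,0,0],-1],[[15,0,1],[0,0,0],-1],[[18,0,2],[0,0,0],-1],[[22,0,3],[0,0,0],-1],[[25,0,4],[0,0,0],-1],[[28,0,5],[0,0,0],-1],[[32,0,5],[0,0,0],-1],[[36,0,5],[0,0,0],-1],[[40,0,5],[0,0,0],-1],[[44,0,4],[0,0,0],-1],[[48,0,2],[0,0,0],-1],[[52,0,1],[0,0,0],-1],[[56,0,-1],[0,0,0],-1],[[59,0,-3],[0,0,0],-1],[[59,0,-3],[0,0,0],-1]]'
python3 - <<'E'
from h import *
goto(.0771,-.092,.046); grab('wrist','w7');f=grab('side','s7')
cv2.imwrite('pics/s7c.png',cv2.resize(f['color'][150:310,180:360],None,fx=4,fy=3.75,interpolation=cv2.INTER_CUBIC)[:,:,::-1])
E
```

```text
clock: 10.35
ee_pos: [0.6217, -0.0064, 0.0469]
tcp_rot: [[0.988, 0.002, 0.151], [-0.151, -0.0, 0.988], [0.002, -1.0, -0.0]]
wrist_force: [1.2, 2.1, -0.3]
width: 0.0001
shift [ 8.8  0.9 -6.9] rot [ 0.     -0.      0.0017] now box [ 0.0683 -0.0851] 0.046927205065542536
```

View pics/w7.png

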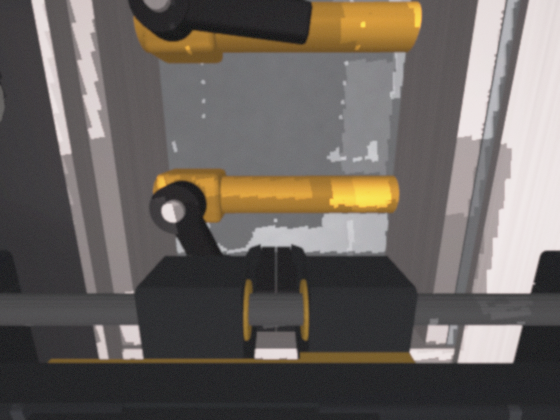

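View pics/s7c.png

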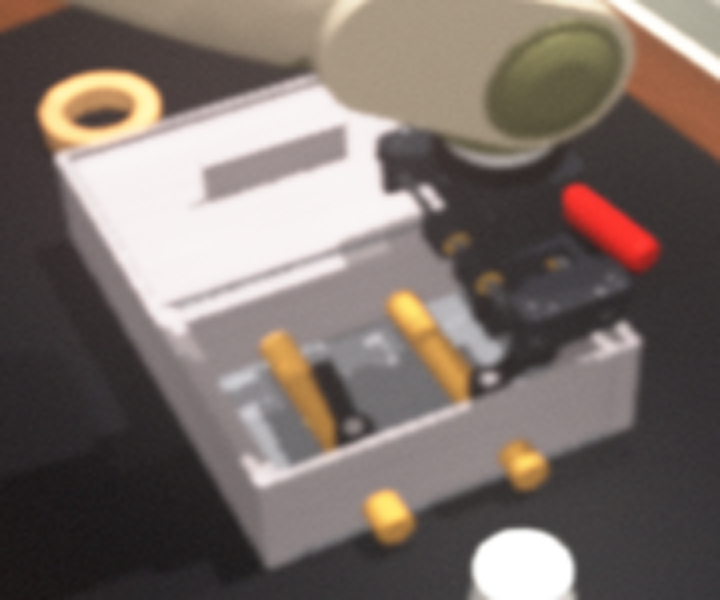

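The handle has turned to about 1.1–1.2 rad (pivot (175,210), bar pointing down-right). I'll push it to its stop.

```bash
python3 -m pendant '[[[3,0,-2],[0,0,0],-1],[[6,0,-5],[0,0,0],-1],[[9,0,-8],[0,0,0],-1],[[11,0,-11],[0,0,0],-1],[[13,0,-14],[0,0,0],-1],[[13,0,-16],[0,0,0],-1],[[13,0,-17],[0,0,0],-1],[[13,0,-18],[0,0,0],-1]]'
python3 - <<'E'
from h import *
goto(.0835,-.105,.046)
E
```

```text
clock: 11.25
ee_pos: [0.6316, -0.0258, 0.047]
tcp_rot: [[0.989, 0.002, 0.151], [-0.151, -0.0, 0.989], [0.002, -1.0, 0.0]]
wrist_force: [2.8, 4.1, -0.2]
width: 0.0004
shift [ 2.4  1.  -2.3] rot [-0.0002  0.0002  0.0019] now box [ 0.0811 -0.1027] 0.04700050400076887
```

```bash
python3 -m pendant '[[[0,0,-1],[0,0,0],-1],[[0,0,-2],[0,0,0],-1],[[0,0,-3],[0,0,0],-1],[[0,0,-4],[0,0,0],-1],[[0,0,-4],[0,0,0],-1]]'
python3 - <<'E'
from h import *
goto(.0835,-.105,.046); f=grab('wrist','w8')
E
```

```text
clock: 11.75
ee_pos: [0.6315, -0.0274, 0.0471]
tcp_rot: [[0.989, 0.003, 0.151], [-0.151, 0.003, 0.989], [0.003, -1.0, 0.004]]
wrist_force: [7.7, 15.4, -1.4]
width: 0.0005
shift [ 2.3  1.1 -0.7] rot [-0.0038  0.0006  0.0028] now box [ 0.0812 -0.1043] 0.047141636471463425
```

View pics/w8.png

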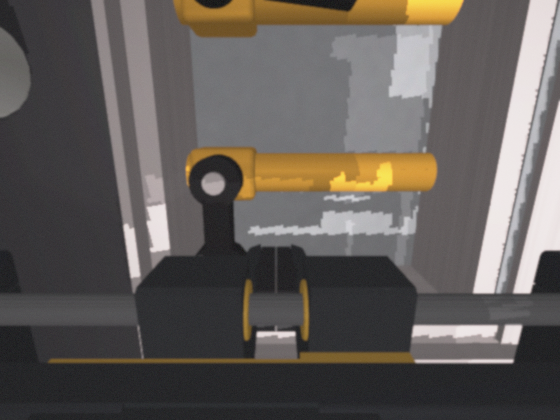

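The force jumped to 17 N and the bar points straight along box +x, from (214,182) to (222,250), so it is at the stop. I'll retreat and check.

```bash
python3 -m pendant '[[[0,0,4],[0,0,0],-1],[[0,0,12],[0,0,0],-1],[[0,-30,14],[0,0,0],-1],[[0,-70,14],[0,0,0],-1],[[0,-110,14],[0,0,0],-1],[[0,-150,14],[0,0,0],-1],[[0,-150,14],[0,0,0],-1],[[0,-150,14],[0,0,0],-1]]'
python3 - <<'E'
from h import *
st(); grab('wrist','w9')
E
python3 -m pendant '[[[-20,0,40],[0,0,0],-1],[[-40,-10,80],[0,0,0],-1],[[-60,-20,120],[0,0,0],-1],[[-80,-30,160],[0,0,0],-1],[[-100,-30,200],[0,0,0],-1],[[-120,-30,240],[0,0,0],-1],[[-150,-30,280],[0,0,0],-1],[[-180,-30,320],[0,0,0],-1],[[-210,-30,350],[0,0,0],-1],[[-250,-30,380],[0,0,0],-1],[[-250,-30,380],[0,0,0],-1],[[-250,-30,380],[0,0,0],-1],[[-250,-30,380],[0,0,0],-1]]'
python3 - <<'E'
from h import *
st()
for n,k in(('top','t9'),('side','s9')): grab(n,k)
f=load('t9'); cv2.imwrite('pics/t9c.png',cv2.resize(f['color'][140:300,160:360],None,fx=4,fy=3.75,interpolation=cv2.INTER_CUBIC)[:,:,::-1])
E
```

```text
clock: 12.6
ee_pos: [0.6325, -0.0161, 0.1969]
tcp_rot: [[0.988, 0.001, 0.151], [-0.151, -0.001, 0.988], [0.001, -1.0, -0.001]]
wrist_force: [-0.3, -0.2, -0.3]
width: 0.0007
12.6 [ 0.6325 -0.0161  0.1969] 
 [[ 0.988  0.001  0.151]
 [-0.151 -0.001  0.988]
 [ 0.001 -1.    -0.001]] 0.0007015621638949959 [-0.3 -0.2 -0.3] [-12.   33.4  68.9  -0.   77.6 -93.3]
clock: 13.95
ee_pos: [0.4435, 0.3965, 0.2258]
tcp_rot: [[0.988, -0.001, 0.152], [-0.152, -0.001, 0.988], [-0.001, -1.0, -0.001]]
wrist_force: [-0.8, -1.1, -0.6]
width: 0.0003
13.95 [0.4435 0.3965 0.2258] 
 [[ 0.988 -0.001  0.152]
 [-0.152 -0.001  0.988]
 [-0.001 -1.    -0.001]] 0.0003498282906229203 [-0.8 -1.1 -0.6] [ 30.5  27.4  74.1  -0.   78.6 -50.7]
```

View pics/w9.png

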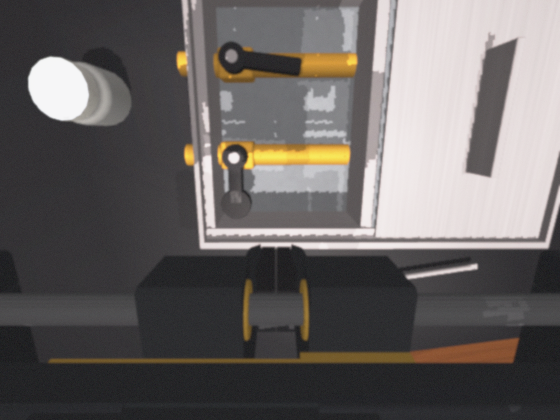

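View pics/t9c.png

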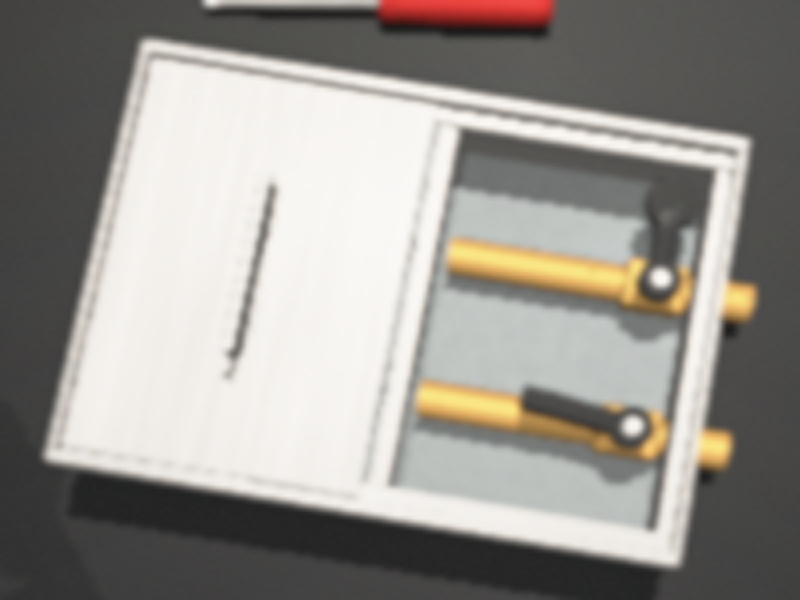

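View pics/s9.png

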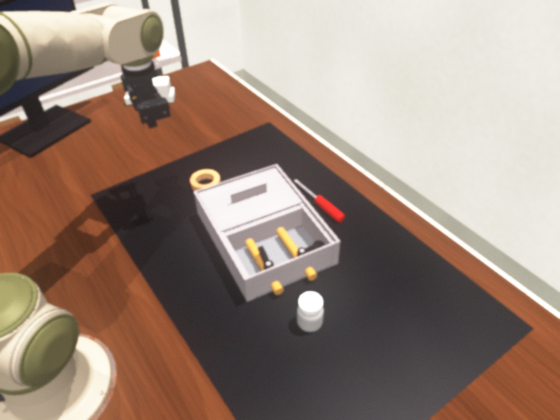

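Run:
```python
from h import *
t=load('t9'); w=load('w9')
def T(u,v,z): return w2b(ray(t,160+u/4,140+v/3.75,z))
a=[T(660,280,.058),T(673,200,.057)]; b=[w2b(ray(w,235,157,.057)),w2b(ray(w,237,204,.057))]
for p,d in(a,b): print(p.round(4),d.round(4),'angle',np.arctan2(d[0]-p[0],d[1]-p[1]))
p,d=T(632,427,.058),T(528,397,.057); print('plain',np.arctan2(d[0]-p[0],d[1]-p[1]))
print('rib',T(272,185,.108),T(232,365,.108),'edge',T(438,122,.074),T(370,485,.074))
```

```text
[ 0.035  -0.1334] [ 0.0827 -0.133 ] angle 1.5608199371649247
[ 0.0371 -0.1319] [ 0.0829 -0.1316] angle 1.5639860136313164
plain 0.12170242399494104
rib [0.04181602 0.07495724] [-0.05876474  0.07517965] edge [ 0.10095936 -0.00037418] [-0.10767221 -0.00325266]
```

Handle at 1.56 rad in both views, plain handle at 0.12, rib at box y ≈ 0.075, hand clear. I'm handing the job in.

```bash
python3 -c "
from station import workorder; print(workorder.finish_job())"
```

```text
the job is handed in; nothing more can be done
None
```

I pushed the cover by its rib over the closed half of the box, then pushed the disc handle (the far valve) round to its stop. The hand then moved clear and I handed the job in at about 14 s; the hand-in gives no verdict.

- **Cover:** it lies flat, with its centre at about box y = +75 to +76 mm in the top view (60 mm needed). The fingertip position at the end of the push implied about 82 mm. The two disagree by about 7 mm, and I felt no clear force rise at the cover's end stop. The opening is uncovered in all views.
- **Disc handle:** it stands at about 1.56 rad in both the top and wrist views (1.45 needed). The force rose to about 17 N at its stop.
- **Plain handle and bystanders:** the plain handle is at about 0.12 rad. The tape roll, jar and screwdriver look unmoved in the pictures.
- **Hand:** it finished closed, clear of everything, with wrist force near zero.

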